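# Tip the front row of lock plugs into the red cup

## Task

Stand the red cup upright on the round mat, which lies partly under the open front edge of the tipping tray, and let go of it. Then tip the tray forward by its yellow knob until the two brass plugs of the front row have rolled off into the red cup, while the plug behind the raised lip stays in the tray, and lower the tray back to rest.

Things in the scene. Friction and masses are not known exactly. Their poses are not given: they have to be found in the camera images.
- tray_knob (a point): yellow ball knob, 24 mm across, behind the tipping tray; point: its centre, 85 mm up at rest. Axes are the tray's, level at rest: -x to its open front edge, z up. The tray hinges on that edge, a line along y 140 mm from the ball along -x, 5 mm lower. Lifting the knob round it (2 N, 0 to 72 degrees) tips the tray; let go, it falls back. Mat: 100 mm grey disc flush on the bench, centre 168 mm along -x.
- red_cup_mid (a point): red plastic cup, 100 mm wide, 50 high, wall 4, 100 g; point: on its axis, 25 mm up, z up. Upright fin handle along own -x: 12 mm thick (y), 50 to 86 mm off the axis, 12 to 56 mm above the bench; pinch it 70 mm off the axis, 40 mm up. The mat lies partly under the tray, whose front is 73 mm above the bench: bring the cup in low from the front, fin pointing away (along the tray's -x). A like blue cup is a bystander.
- front_left: brass lock plug, a cylinder 12 mm across and 24 mm long, 22 g, free to roll; origin at its middle, own y along it. Front row, lane on the tray's +y side. The tray floor leans back 5 degrees at rest; past 6 degrees of tip the front row starts to roll, 15 to 25 degrees clears it, and it drops 5 to 45 mm in front of the hinge.
- front_right: brass lock plug, a cylinder 12 mm across and 24 mm long, 22 g, free to roll; origin at its middle, own y along it. Front row, lane on the tray's -y side. The tray is 60 mm wide and 110 mm long, white with green walls.
- back_plug: brass lock plug, a cylinder 12 mm across and 24 mm long, 22 g, free to roll; origin at its middle, own y along it. It lies behind the 2.5 mm raised lip, in the second row of the +y lane, 102 mm from the knob along the tray's -x, and must stay in the tray; tipped beyond about 45 degrees it may climb over.

How it is judged:
On the way, in this order (a step that is already met when the one before it is completed fails the run):
1. the red cup stands upright on the mat (centre within 25 mm of the mat's centre along and across the tray), let go (angle between red_cup_mid's own z axis and vertical below 0.1 rad and height (world z) of red_cup_mid below 0.032 m and x of red_cup_mid in the frame of tray_knob between -0.193 and -0.143 m and y of red_cup_mid in the frame of tray_knob between -0.025 and 0.025 m and contact force between the fingers and red_cup below 0.1 N and angle between tray_knob's own z axis and vertical below 0.06 rad), for 0.2 s.
2. the tray is tipped forward by more than 6 degrees (angle between tray_knob's own z axis and vertical above 0.105 rad), for 0.1 s.
At the end, for the whole second after the job is handed in: Both front plugs lie still inside the red cup; the back plug lies in the tray behind the raised lip; the tray is back at rest (within 3 degrees); the red cup stands upright on the bench (within 5 degrees) with its centre within 25 mm of the mat's centre along and across the tray (horizontal distance between each of front_left, front_right and red_cup_mid below 0.046 m and z of each of front_left, front_right in the frame of red_cup_mid below 0.02 m and linear speed of each of front_left, front_right below 0.05 m/s and x of back_plug in the frame of tray_knob between -0.116 and -0.02 m and y of back_plug in the frame of tray_knob between -0.03 and 0.03 m and z of back_plug in the frame of tray_knob between -0.025 and 0.02 m and angle between tray_knob's own z axis and vertical below 0.06 rad and angle between red_cup_mid's own z axis and vertical below 0.1 rad and height (world z) of red_cup_mid below 0.032 m and x of red_cup_mid in the frame of tray_knob between -0.193 and -0.143 m and y of red_cup_mid in the frame of tray_knob between -0.025 and 0.025 m); the robot touches nothing.
It also fails if it takes over 58 s, if anything falls off the work surface, if the arm or the gripper's body presses on something with over 40 N, if the wrist force passes 120 N, or if a joint passes its speed limit or range.

## Robot

A 7-joint arm with a two-finger parallel gripper is mounted at the origin on the work surface. World frame = base frame: x ahead of the robot, y to its left, z up, the work surface at z = 0. Lengths are in m, angles in rad, forces in N, time in s.
With the tool pointing down it reaches from about 0.4 to 0.85 m from the base axis. Payload 6.9 kg.
Tool frame: the origin (TCP) lies midway between the tips of the shut fingers; the grasp point (between the pads) lies behind it (ctrl.pinch_z is the z of the grasp point in the tool frame, in m); z points along the fingers, y is the direction in which the jaws open and shut (so a half turn about z gives the same grasp; the last joint's range is limited). The gripper opens to 85 mm and grips with 20 to 120 N. Pads are 22 mm wide; open, the fingers measure 114 mm over their backs; the gripper's body (76 mm by 85 mm) begins 54 mm behind the grasp point. The pads swing forward as they close: fully open they stand 13 mm farther back than shut.
Start: joints at [-1.121, 0.507, -0.238, 1.5, 0.126, 1.149, -0.155], TCP at [0.211, 0.588, 0.207] pointing down, gripper open.
Joint ranges: [-3.08, 3.08], [-0.24, 2.05], [-1.43, 1.35], [0, 2.5], [-1.52, 4.66], [0.17, 1.96], [-2.89, 2.89]. Speed limits (rad/s): [2.39, 2.39, 3.14, 3.14, 3.14, 3.14, 3.14].

## Interface

Orientations are given as a unit quaternion [w, x, y, z].
In Python, from station import ctrl, get_state, vision, ticket, models gives the robot as it stands. Calls block until the motion is done:
- ctrl.movep(position, orientation): joint-space move of the TCP to a pose.
- ctrl.movel(position, frame=None, max_speed=0.15): straight line of the TCP; frame=None keeps the orientation; max_speed is the mean speed in m/s.
- ctrl.set_joints(angles): joint-space move.
- ctrl.ungrasp() and ctrl.close_gripper(force=None): open the fingers fully, or close them until they stop; force is the grip in N (None keeps the last).
- ctrl.pause(seconds).
- ctrl.ik(position, orientation): joint angles nearest the present ones, or None.
- get_state(): the state.
- vision.grab_frame(name): name is "scene" or "top" or "wrist"; returns (picture, depth): 480x640x3 uint8, blue, green, red; 480x640 float32, m along the optical axis (not along the pixel's ray), 0 where there is no reading.
- vision.camera_info(name): a dict with "mtx" (3x3 intrinsics, pixels), "R" (3x3) and "t" (3): a world point X has camera coordinates R X + t; the wrist camera has in their place "hand_eye" (4x4, takes a point from camera to tool coordinates, whose origin is the TCP and whose axes are the flange's). Camera axes: x right, y down, z forward; pixel columns grow to the right and rows downward; lengths in m; the calibration is good to about 2 mm. A picture is of the moment at which its call begins: read the wrist's pose just before it. camera_info takes no time and is no camera call.
A pose or a line that the arm cannot do raises ctrl.Unreachable and nothing moves.
- ticket.close_job(): hands the job in, once; it reports no verdict.
Trained networks look in the newest picture that a camera, given by its name, has taken for a name from the list of things; names that differ only in an ending like _2 or _b are one class to them, and where a whole thing is asked for, a point or a joint stands for the part that bears it (a point fixed in the world has none). Each returns a list of dicts, best first, with "p" (0 to 1); they miss things now and then, are a little off and sometimes report something else, mostly with a low value. They report only what shows in the picture. A call takes as long as a camera call.
- models.recognise(camera, target): "point" ([column, row] in pixels, amid what is visible of it).
- models.masks_of(camera, target): "mask" (480x640 bool, what is visible of it) and "point" ([column, row] in pixels, amid what is visible of it).
The state is a dict: "time": time; "qpos": joint angles; "qd": joint speeds; "tau": joint torques, N m; "tcp_pos": TCP position; "eef_rot": TCP orientation; "contact_force": force on the tool from outside, world axes, zero at the start; "wrist_torque": the same for the moment, N m; "width": finger opening in m.
Only numpy, scipy, OpenCV 4.12 (cv2) and the standard library are available. Lean on these libraries where they do the work, as an engineer would, in place of code of your own. Each camera call takes 0.05 s, during which the arm holds its last target.

## Working session

There is one attempt and no reset: what is moved stays moved. The work goes in short steps, each a Python script; the robot and the scene stay as the last script left them, time stands still between calls to the robot, and variables do not carry over. Pictures are saved under pics/ and viewed, and the job is handed in when it is done.

```bash
ls; mkdir -p pics; python3 - <<'E'
from station import ctrl, get_state, vision, ticket, models
import cv2, numpy as np
s=get_state(); print(s['time'],s['tcp_pos'],s['eef_rot'],s['width'],ctrl.pinch_z)
for c in ["scene","top"]:
    im,d=vision.grab_frame(c); cv2.imwrite(f'pics/{c}0.png',im); np.save(f'{c}0.npy',d)
    i=vision.camera_info(c); print(c,i['mtx'],i['R'],i['t'])
    for t in ["tray_knob","red_cup_mid","front_left","back_plug"]:
        for r in models.masks_of(c,t)[:4]:
            p=r['point'];print(c,t,round(r['p'],2),p,r['mask'].sum(),d[int(p[1]),int(p[0])])
E
```

```text
pics
0.0 [0.21057902 0.5878899  0.20633717] [-1.08042177e-04  1.71035034e-01  9.85264554e-01 -8.74208190e-04] 0.08541935819026983 -0.0187
scene [[462.42958979   0.         320.026929  ]
 [  0.         462.42958979 246.63044109]
 [  0.           0.           1.        ]] [[ 0.88075067  0.47336189 -0.01437964]
 [ 0.38249818 -0.72893425 -0.56775876]
 [-0.27923717  0.49455372 -0.82306939]] [-0.52636836 -0.15203187  1.11494123]
scene tray_knob 0.68 [326.0, 280.6] 1827 0.8666295
scene red_cup_mid 0.62 [189.5, 379.1] 3272 0.83591026
scene front_left 0.43 [304.0, 261.6] 66 0.8720652
scene back_plug 0.39 [312.6, 265.8] 63 0.86668164
top [[607.55135716   0.         309.17493291]
 [  0.         607.55135716 238.6682838 ]
 [  0.           0.           1.        ]] [[-0.01196115 -0.99978594  0.01688209]
 [-0.99532948  0.01028703 -0.0959865 ]
 [ 0.09579228 -0.01795135 -0.99523946]] [0.01286967 0.60068582 0.98336683]
top tray_knob 0.79 [333.3, 222.6] 2586 0.96948034
top red_cup_mid 0.88 [490.2, 302.6] 3657 1.032364
top back_plug 0.58 [324.3, 239.9] 104 0.9585989
```

View pics/scene0.png

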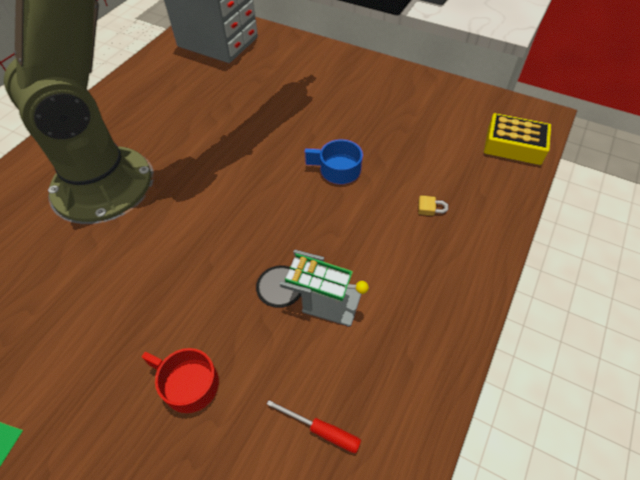

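View pics/top0.png

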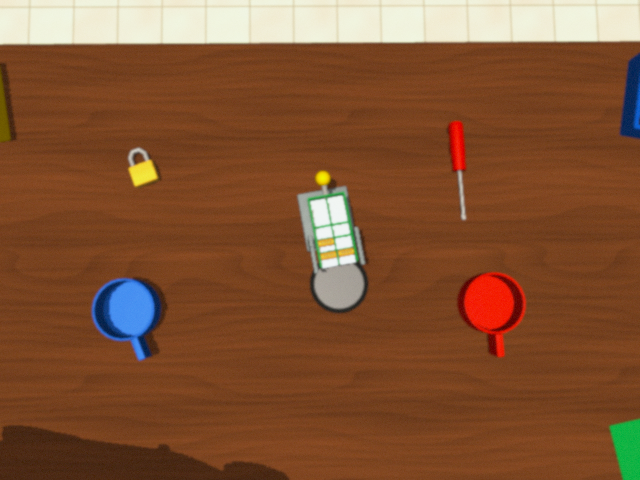

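```bash
cat > h.py <<'E'
import cv2, numpy as np
from station import vision
def ray(c,px):
    i=vision.camera_info(c);R=np.array(i['R']);t=np.array(i['t']).ravel()
    px=np.atleast_2d(np.array(px,float))
    d=np.c_[px,np.ones(len(px))]@np.linalg.inv(i['mtx']).T
    return -R.T@t, d@R
def atz(c,px,z):
    o,d=ray(c,px); return o+d*((z-o[2])/d[:,2:])
def proj(c,X):
    i=vision.camera_info(c);p=np.atleast_2d(X)@np.array(i['R']).T+np.array(i['t']).ravel()
    p=p@np.array(i['mtx']).T; return p[:,:2]/p[:,2:]
def circ(P):
    A=np.c_[2*P[:,:2],np.ones(len(P))];b=(P[:,:2]**2).sum(1)
    s=np.linalg.lstsq(A,b,rcond=None)[0]; return s[:2],np.sqrt(s[2]+s[0]**2+s[1]**2)
E
python3 - <<'E'
from h import *
for c in ['top','scene']:
    im=cv2.imread(f'pics/{c}0.png'); hsv=cv2.cvtColor(im,cv2.COLOR_BGR2HSV)
    H,S,V=[hsv[...,k] for k in range(3)]
    def comp(m,near,r=80):
        n,l,st,ce=cv2.connectedComponentsWithStats(m.astype(np.uint8))
        k=min([k for k in range(1,n) if st[k,4]>30],key=lambda k:np.hypot(*(ce[k]-near)));return (l==k),ce[k],st[k]
    kn={'top':(323,178),'scene':(362,287)}[c]
    m,ce,st=comp((H>24)&(H<34)&(S>180)&(V>120),kn); print(c,'knob',ce,st,atz(c,ce,.085))
    rc={'top':(491,302),'scene':(187,380)}[c]
    m,ce,st=comp(((H<6)|(H>174))&(S>170)&(V>90),rc); print(c,'cup',ce,st)
    # body vs fin by opening
    body=cv2.morphologyEx(m.astype(np.uint8),cv2.MORPH_OPEN,cv2.getStructuringElement(cv2.MORPH_ELLIPSE,(25,25)))
    fin=cv2.morphologyEx((m&(body==0)).astype(np.uint8),cv2.MORPH_OPEN,np.ones((5,5)))
    hull=cv2.convexHull(np.argwhere(body)[:,::-1].astype(np.float32))[:,0]
    if c=='top':
        P=atz(c,hull,.05);print('cup circ',circ(P))
    ys,xs=np.nonzero(fin);f=np.array([xs.mean(),ys.mean()]);print('fin',f,atz(c,f,.056))
    mc={'top':(339,285),'scene':(279,287)}[c]
    m,ce,st=comp((S<60)&(V>90)&(V<190),mc); print('mat',ce,st)
    cv2.imwrite(f'pics/m_{c}.png',np.hstack([m*255,fin*255]).astype(np.uint8)[:, ::1])
    x,y=mc; cv2.imwrite(f'pics/crop_{c}.png',cv2.resize(im[y-130:y+60,x-90:x+110],None,fx=3,fy=3,interpolation=cv2.INTER_CUBIC))
E
```

```text
top knob [322.29357798 177.47706422] [317 172  12  13 109] [[ 0.69284397 -0.01483144  0.085     ]]
top cup [492.0077951  306.28312918] [ 457  272   69   85 3592]
cup circ (array([ 0.49284059, -0.28742272]), np.float64(0.05095565368711585))
fin [497.88140162 341.45552561] [[ 0.42949998 -0.29392754  0.056     ]]
mat [330.61131794 264.29262844] [ 297  186   67  123 2686]
scene knob [361.59649123 286.53508772] [356 281  12  12 114] [[ 0.6917685  -0.01191928  0.085     ]]
scene cup [184.68094945 379.00246609] [ 142  348   77   65 3244]
fin [154.34191176 366.07720588] [[ 0.43827125 -0.30427214  0.056     ]]
mat [280.44778928 287.04891816] [ 259  268   81   37 1063]
```

View pics/crop_top.png

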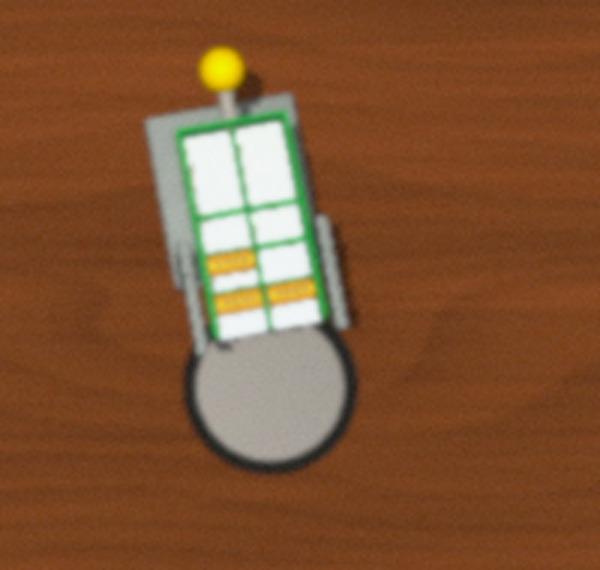

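View pics/crop_scene.png

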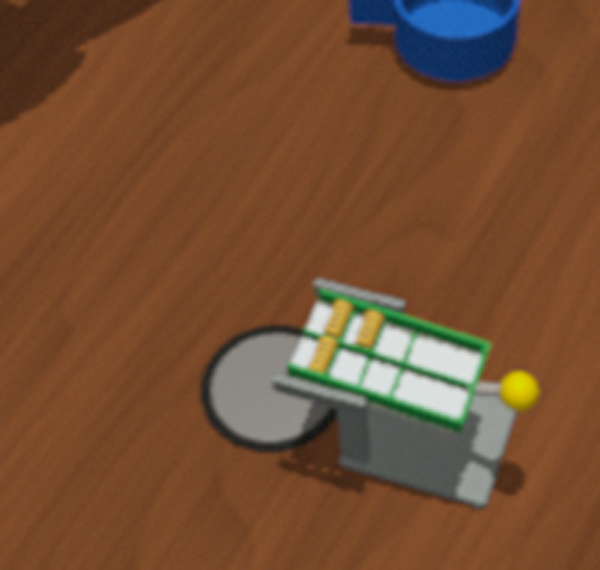

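```bash
python3 - <<'E'
from h import *
m=atz('top',[339.3,284.3],0)[0]; print(m)
k=np.array([.6923,-.0134])
for c,off in [('top',(249,155)),('scene',(189,157))]:
    print(atz(c,{'top':[322.3,177.5],'scene':[361.6,286.5]}[c],.085))
v=m[:2]-k; print(np.hypot(*v),np.degrees(np.arctan2(-v[1],-v[0])))
# tray axis from side walls of top crop: right wall (295,112)->(325,325), left (180,130)->(213,340): plane of tray ~z .08
for a,b in [((295,112),(327,322)),((180,130),(213,338)),((235,122),(268,330))]:
    A=atz('top',np.array([a,b])/3+np.array([249,155]),.08); d=A[0]-A[1]; print('axis',np.degrees(np.arctan2(d[1],d[0])),np.hypot(*d[:2]))
# overlay check of mat & cup in both
yaw=np.arctan2(-v[1],-v[0])
cc=np.array([.4928,-.2874]); f=np.array([.4295,-.2939]); print('cupyaw',np.degrees(np.arctan2(*(cc-f)[::-1])),np.hypot(*(cc-f)))
th=np.linspace(0,2*np.pi,200)
for c in ['top','scene']:
    im=cv2.imread(f'pics/{c}0.png'); 
    def draw(P,col):
        cv2.polylines(im,[np.round(proj(c,P)*16).astype(int)],True,col,1,shift=4)
    draw(np.c_[m[0]+.05*np.cos(th),m[1]+.05*np.sin(th),0*th],(255,255,0))
    for z in (0,.05): draw(np.c_[cc[0]+.05*np.cos(th),cc[1]+.05*np.sin(th),0*th+z],(255,255,0))
    x,y={'top':(400,260),'scene':(260,320)}[c]
    cv2.imwrite(f'pics/ov_{c}.png',cv2.resize(im[y-100:y+110,x-130:x+130],None,fx=3,fy=3))
E
```

```text
[ 0.52498211 -0.0447123   0.        ]
[[ 0.69280691 -0.01484113  0.085     ]]
[[ 0.69174265 -0.01184972  0.085     ]]
0.17022261079148984 10.599871824280507
axis 7.552013402983603 0.11287568476232523
axis 8.238693426990912 0.11168211323486572
axis 8.077278717157887 0.11178443195501853
cupyaw 5.862903685950493 0.06363285314992566
```

View pics/ov_top.png

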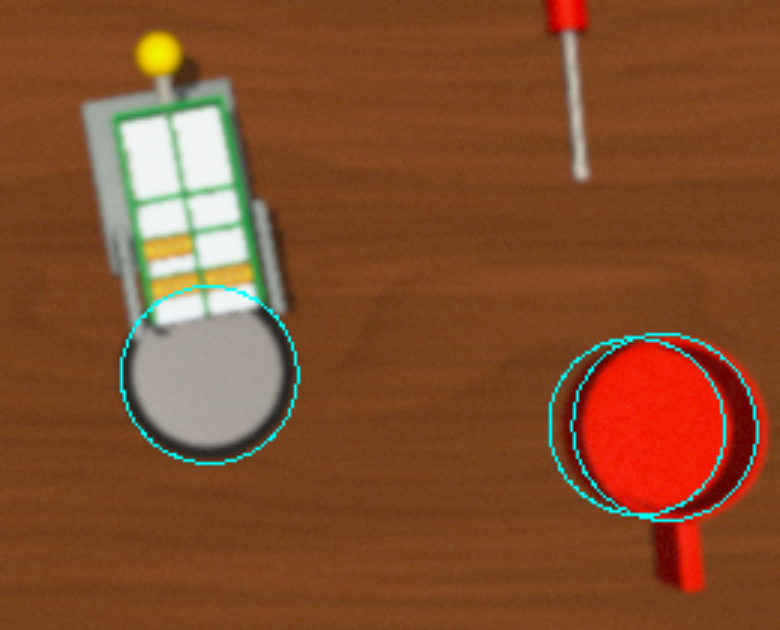

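View pics/ov_scene.png

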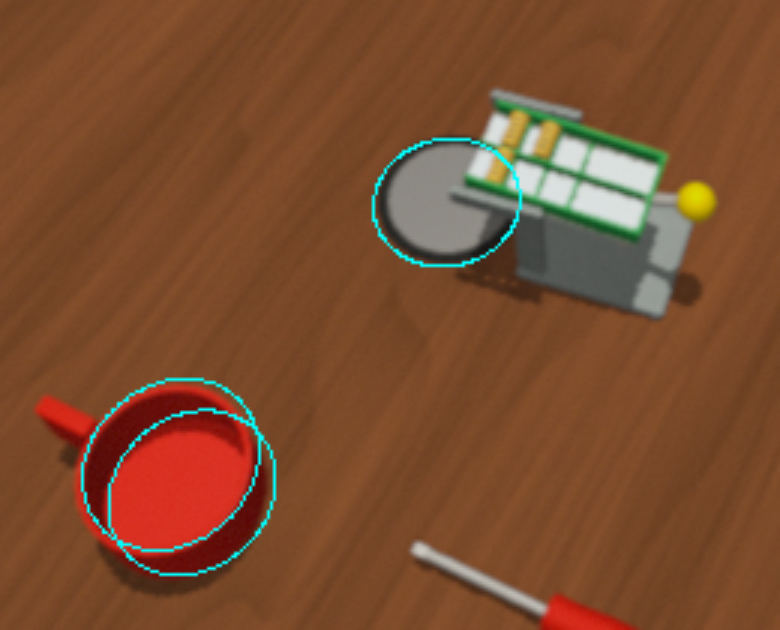

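```bash
cat > fit.py <<'E'
from h import *
from scipy.optimize import minimize
th=np.linspace(0,2*np.pi,80)
def sil(c,p,S=2):
    x,y,a=p; m=np.zeros((480*S,640*S),np.uint8)
    def fill(P):
        w=np.c_[x+P[:,0]*np.cos(a)-P[:,1]*np.sin(a),y+P[:,0]*np.sin(a)+P[:,1]*np.cos(a),P[:,2]]
        q=cv2.convexHull(((proj(c,w)+.5)*S).astype(np.float32)); cv2.fillConvexPoly(m,np.round(q*16).astype(int),1,shift=4)
    fill(np.vstack([np.c_[.05*np.cos(th),.05*np.sin(th),0*th+z] for z in (0,.05)]))
    fill(np.array([[X,Y,Z] for X in(-.086,-.04) for Y in(-.006,.006) for Z in(.012,.056)]))
    return m
def redmask(im):
    h=cv2.cvtColor(cv2.resize(im,None,fx=2,fy=2,interpolation=cv2.INTER_CUBIC),cv2.COLOR_BGR2HSV);H,S,V=cv2.split(h)
    return ((H<6)|(H>174))&(S>190)&(V>50)
def fitcup(ims,p0):
    ms={}
    for c,im in ims.items():
        r=cv2.dilate(sil(c,p0),np.ones((41,41)));ms[c]=redmask(im)&(r>0)
    def cost(p,cs=None): return sum((sil(c,p).astype(bool)^ms[c]).sum()/ms[c].sum() for c in (cs or ms))
    out={}
    for cs in [list(ms)]+([[c] for c in ms] if len(ms)>1 else []):
        r=minimize(cost,p0,args=(cs,),method='Nelder-Mead',options=dict(initial_simplex=np.array(p0)+np.array([[0,0,0],[.01,0,0],[0,.01,0],[0,0,.15]])))
        print('cupfit',cs,r.x.round(4),np.degrees(r.x[2]).round(1),round(r.fun,3)); out[tuple(cs)]=r.x
    return list(out.values())[0]
E
python3 - <<'E'
from fit import *
ims={c:cv2.imread(f'pics/{c}0.png') for c in('top','scene')}
fitcup(ims,[.493,-.288,.1])
# tray edges scene: crop_scene scale 3 offset (189,157)
for a,b in [((487,342),(322,292)),((462,425),(292,370)),((476,384),(307,331))]:
    A=atz('scene',np.array([a,b])/3+np.array([189,157]),.08); d=A[0]-A[1]; print('axis',np.degrees(np.arctan2(d[1],d[0])),np.hypot(*d[:2]))
im=ims['top']; 
E
```

```text
cupfit ['top', 'scene'] [ 0.4912 -0.2926  0.0505] 2.9 0.105
cupfit ['top'] [ 0.4924 -0.2937  0.0346] 2.0 0.054
cupfit ['scene'] [ 0.4898 -0.2919  0.0382] 2.2 0.039
axis 7.984148522973343 0.111712089048664
axis 7.6256559377965925 0.11155912765438475
axis 7.780424740512009 0.11261467276002905
```

```bash
cat >> h.py <<'E'
from scipy.spatial.transform import Rotation as Ro
def quat(yaw,flip=False,tilt=0):
    a=yaw+(np.pi if flip else 0)
    M=np.array([[np.cos(a),np.sin(a),0],[np.sin(a),-np.cos(a),0],[0,0,-1.]])
    q=Ro.from_matrix(M).as_quat(); return [q[3],q[0],q[1],q[2]]
def rot(yaw): return np.array([np.cos(yaw),np.sin(yaw)])
E
python3 - <<'E'
from h import *
from station import *
from station import ctrl,get_state
cup=np.array([.4912,-.2928]);cy=np.radians(2.1); K=np.array([.6923,-.0134]);ty=np.radians(9)
mat=K-.168*rot(ty); print('mat',mat)
for fl in (0,1):
    for n,p,z,y in [('g',cup-.07*rot(cy),.0213,cy),('ghi',cup-.07*rot(cy),.12,cy)]+[(f'd{d}',mat-(.07+d)*rot(ty),.026,ty) for d in (.07,.06,.05,0)]+[('k',K,.067,ty),('khi',K,.15,ty),('klift',K-.02*rot(ty),.15,ty)]:
        q=ctrl.ik([*p,z],quat(y,fl)); print(fl,n,p.round(3),None if q is None else np.round(q,2))
E
```

```text
mat [ 0.52636836 -0.03968099]
0 g [ 0.421 -0.295] [ 0.18  0.65  0.6   2.02 -0.61  0.65 -0.35]
0 ghi [ 0.421 -0.295] [ 0.08  0.53  0.74  1.92 -0.46  0.87 -0.48]
0 d0.07 [ 0.388 -0.062] [-0.21  0.49  0.44  2.32 -0.5   0.42 -0.77]
0 d0.06 [ 0.398 -0.06 ] [-0.2   0.49  0.42  2.29 -0.48  0.43 -0.81]
0 d0.05 [ 0.408 -0.058] [-0.19  0.5   0.39  2.27 -0.45  0.44 -0.85]
0 d0 [ 0.457 -0.051] [-0.2   0.54  0.37  2.15 -0.4   0.51 -0.94]
0 k [ 0.692 -0.013] [-0.34  0.81  0.62  1.48 -0.52  1.02 -1.  ]
0 khi [ 0.692 -0.013] [-0.34  0.73  0.64  1.39 -0.44  1.17 -1.07]
0 klift [ 0.673 -0.017] [-0.35  0.7   0.63  1.45 -0.43  1.14 -1.06]
1 g [ 0.421 -0.295] [ 0.46  0.58  0.15  2.02 -0.16  0.56  2.33]
1 ghi [ 0.421 -0.295] [ 0.21  0.48  0.52  1.92 -0.31  0.83  2.5 ]
1 d0.07 [ 0.388 -0.062] [ 0.15  0.45 -0.08  2.31  0.1   0.38  1.72]
1 d0.06 [ 0.398 -0.06 ] [ 0.15  0.46 -0.09  2.29  0.1   0.4   1.71]
1 d0.05 [ 0.408 -0.058] [ 0.15  0.47 -0.1   2.27  0.11  0.41  1.69]
1 d0 [ 0.457 -0.051] [ 0.15  0.51 -0.14  2.15  0.14  0.49  1.63]
1 k [ 0.692 -0.013] [ 0.09  0.73 -0.2   1.47  0.16  0.95  1.58]
1 khi [ 0.692 -0.013] [ 0.07  0.65 -0.16  1.38  0.11  1.12  1.63]
1 klift [ 0.673 -0.017] [ 0.07  0.62 -0.15  1.44  0.1   1.08  1.63]
```

```bash
python3 - <<'E'
from h import *
from station import ctrl,get_state,vision
cup=np.array([.4912,-.2928]);cy=np.radians(2.1)
g=cup-.07*rot(cy)
ctrl.movep([*g,.16],quat(cy)); s=get_state(); print(s['time'],s['tcp_pos'],s['qpos'])
im,d=vision.grab_frame('wrist'); cv2.imwrite('pics/w1.png',im)
i=vision.camera_info('wrist'); print(i['hand_eye'])
w,x,y,z=s['eef_rot'];T=np.eye(4);T[:3,:3]=Ro.from_quat([x,y,z,w]).as_matrix();T[:3,3]=s['tcp_pos']
M=np.linalg.inv(T@np.array(i['hand_eye']))
def pr(X):
    p=np.atleast_2d(X)@M[:3,:3].T+M[:3,3];p=p@np.array(i['mtx']).T;return p[:,:2]/p[:,2:]
th=np.linspace(0,6.28,100)
def L(P): cv2.polylines(im,[np.round(pr(P)).astype(int)],True,(255,255,0),1)
L(np.c_[cup[0]+.05*np.cos(th),cup[1]+.05*np.sin(th),0*th+.05])
u=rot(cy);n=np.array([-u[1],u[0]])
L(np.array([[*(cup-a*u+b*n),.056] for a,b in((.05,.006),(.086,.006),(.086,-.006),(.05,-.006))]))
cv2.imwrite('pics/w1o.png',im)
E
```

```text
3.6833 [ 0.42183812 -0.29467225  0.15987993] [ 0.00765354  0.50148452  0.8459516   1.86698468 -0.44985298  0.97575595
 -0.4798698 ]
[[-1.68163080e-04 -9.65097895e-01 -2.61889335e-01  6.57285925e-02]
 [ 9.99999961e-01 -1.03789958e-04 -2.59634871e-04 -1.39612397e-03]
 [ 2.23391584e-04 -2.61889369e-01  9.65097875e-01 -1.65599277e-01]
 [ 0.00000000e+00  0.00000000e+00  0.00000000e+00  1.00000000e+00]]
```

View pics/w1o.png

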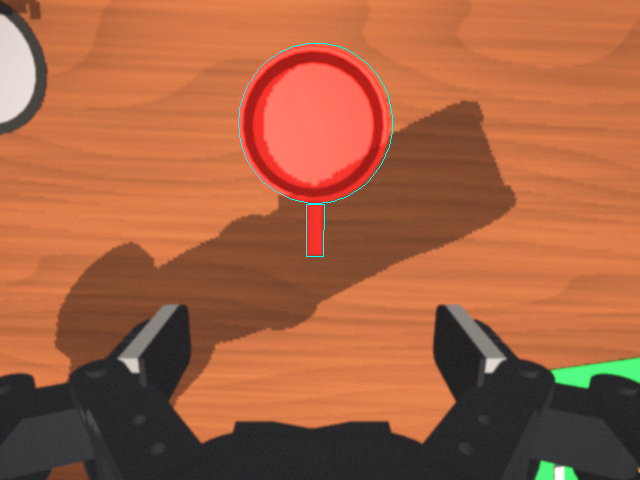

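The wrist overlay matches the cup rim (centre 316,123) and the fin (316,230) to within a pixel, so the cup estimate holds. Next I grasp the fin.

```bash
python3 - <<'E'
from h import *
from station import ctrl,get_state,vision
cup=np.array([.4912,-.2928]);cy=np.radians(2.1)
g=cup-.07*rot(cy)
ctrl.movel([*g,.0213],max_speed=.12)
ctrl.close_gripper(force=40); s=get_state(); print(s['time'],s['width'],s['tcp_pos'],s['contact_force'])
p=s['tcp_pos']
ctrl.movel([p[0],p[1],p[2]+.006],max_speed=.05); s=get_state(); print(s['time'],s['width'],s['tcp_pos'],s['contact_force'])
im,d=vision.grab_frame('wrist'); cv2.imwrite('pics/w2.png',im)
im,d=vision.grab_frame('scene'); cv2.imwrite('pics/s2.png',im)
E
```

```text
5.7083 0.010623329763118904 [ 0.42123776 -0.29537389  0.02149784] [0.95193409 0.5433555  3.35427903]
5.9833 0.010765010493567394 [ 0.42138432 -0.29551472  0.02773094] [-0.24479672 -0.27736849 -1.08354047]
```

View pics/w2.png

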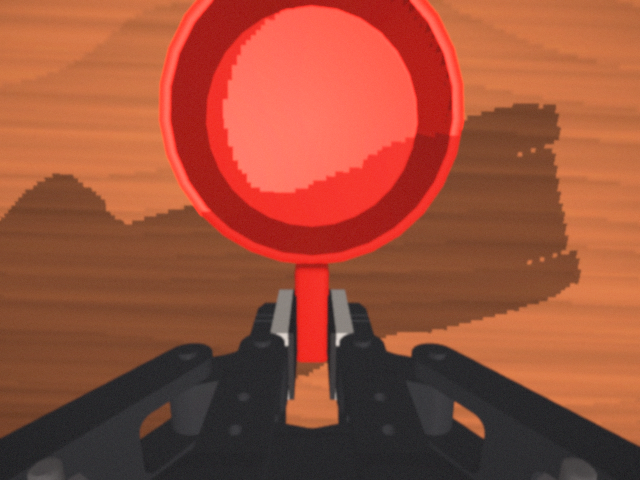

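View pics/s2.png

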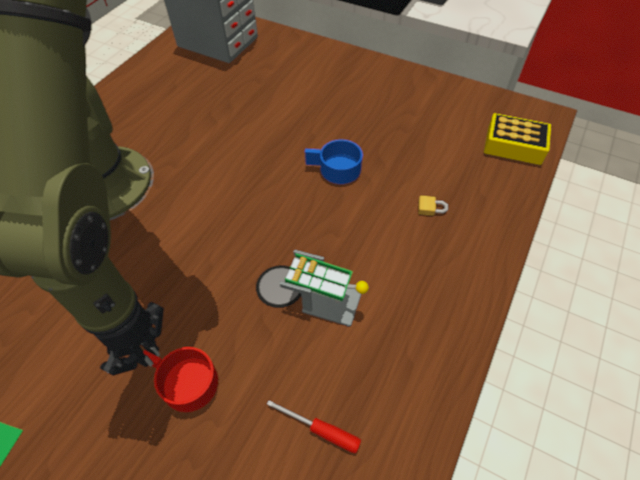

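The fin is held at (312,320) and the cup is level and lifted. Now I carry it low to the front of the tray.

```bash
python3 - <<'E'
from h import *
from station import ctrl,get_state,vision
K=np.array([.6923,-.0134]);ty=np.radians(9);mat=K-.168*rot(ty)
z=get_state()['tcp_pos'][2]
a=mat-(.07+.055)*rot(ty)
ctrl.movel([*a,z],frame=quat(ty),max_speed=.1); s=get_state(); print(s['time'],s['width'],s['tcp_pos'],s['contact_force'])
s=get_state()
im,d=vision.grab_frame('wrist'); cv2.imwrite('pics/w3r.png',im)
i=vision.camera_info('wrist')
w,x,y,zz=s['eef_rot'];T=np.eye(4);T[:3,:3]=Ro.from_quat([x,y,zz,w]).as_matrix();T[:3,3]=s['tcp_pos']
M=np.linalg.inv(T@np.array(i['hand_eye']));np.save('w3T.npy',T)
def pr(X):
    p=np.atleast_2d(X)@M[:3,:3].T+M[:3,3];p=p@np.array(i['mtx']).T;return p[:,:2]/p[:,2:]
th=np.linspace(0,6.28,100)
def L(P): cv2.polylines(im,[np.round(pr(P)).astype(int)],True,(255,255,0),1)
L(np.c_[mat[0]+.05*np.cos(th),mat[1]+.05*np.sin(th),0*th])
u=rot(ty);n=np.array([-u[1],u[0]])
L(np.array([[*(K-a*u+b*n),.08] for a,b in((.03,.03),(.14,.03),(.14,-.03),(.03,-.03))]))
L(np.array([[*K,.085]]+[[*(K-.14*u),.08]]))
cv2.imwrite('pics/w3.png',im)
im,d=vision.grab_frame('top'); cv2.imwrite('pics/t3.png',im)
E
```

```text
8.6 0.010709963477472337 [ 0.40296733 -0.05960661  0.02748103] [ 0.51422037  0.29935414 -1.26594278]
```

View pics/w3.png

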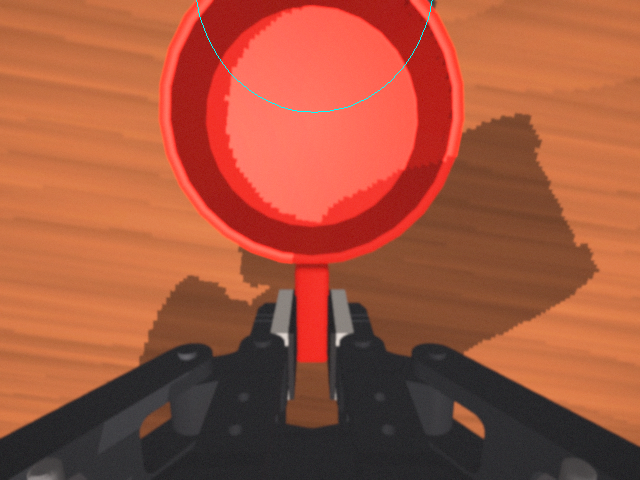

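View pics/t3.png

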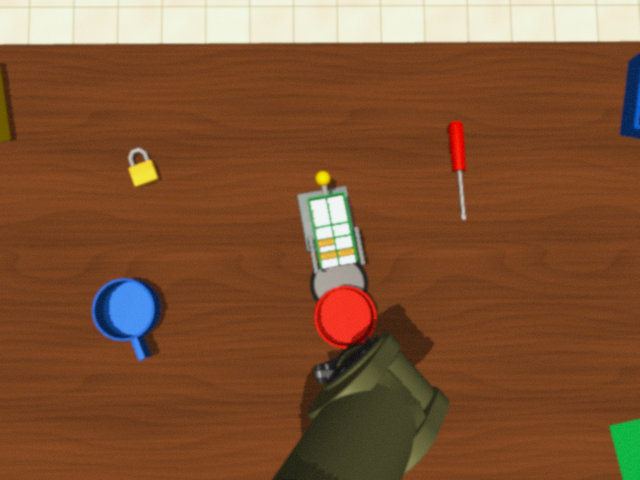

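```bash
python3 - <<'E'
from h import *
from station import ctrl,get_state,vision
K=np.array([.6923,-.0134]);ty=np.radians(9);mat=K-.168*rot(ty)
z=get_state()['tcp_pos'][2]; a=mat-.07*rot(ty)
ctrl.movel([*a,z],max_speed=.06); s=get_state(); print(s['time'],s['width'],s['tcp_pos'],s['contact_force'])
ctrl.movel([*a,.0212],max_speed=.03); s=get_state(); print(s['time'],s['width'],s['tcp_pos'],s['contact_force'])
ctrl.ungrasp(); ctrl.pause(.3); s=get_state(); print(s['time'],s['width'],s['contact_force'])
ctrl.movel([*a,.17],max_speed=.12)
s=get_state(); print(s['time'])
im,d=vision.grab_frame('wrist'); cv2.imwrite('pics/w4r.png',im)
i=vision.camera_info('wrist')
w,x,y,zz=s['eef_rot'];T=np.eye(4);T[:3,:3]=Ro.from_quat([x,y,zz,w]).as_matrix();T[:3,3]=s['tcp_pos']
M=np.linalg.inv(T@np.array(i['hand_eye']));np.save('w4T.npy',T)
def pr(X):
    p=np.atleast_2d(X)@M[:3,:3].T+M[:3,3];p=p@np.array(i['mtx']).T;return p[:,:2]/p[:,2:]
th=np.linspace(0,6.28,100)
def L(P): cv2.polylines(im,[np.round(pr(P)).astype(int)],True,(255,255,0),1)
L(np.c_[mat[0]+.05*np.cos(th),mat[1]+.05*np.sin(th),0*th+.05])
u=rot(ty);n=np.array([-u[1],u[0]])
L(np.array([[*(K-a*u+b*n),.08] for a,b in((.03,.03),(.14,.03),(.14,-.03),(.03,-.03))]))
L(np.array([[*K,.085]]+[[*(K-.14*u),.08]]))
cv2.imwrite('pics/w4.png',im)
for c in('top','scene'):
    im,d=vision.grab_frame(c); cv2.imwrite(f'pics/{c}4.png',im)
im=cv2.imread('pics/scene4.png');cv2.imwrite('pics/scene4c.png',cv2.resize(im[200:400,200:440],None,fx=3,fy=3))
E
```

```text
9.7667 0.010701616958560136 [ 0.45669003 -0.05067458  0.02740631] [-0.81448929 -0.13824502 -0.66760925]
10.125 0.010508237759056398 [ 0.45702791 -0.05074592  0.02138569] [-1.50247443  0.41947004  7.25617841]
11.1333 0.08507510170832276 [-1.42475928 -0.34324106  0.08994638]
12.525
```

View pics/w4.png

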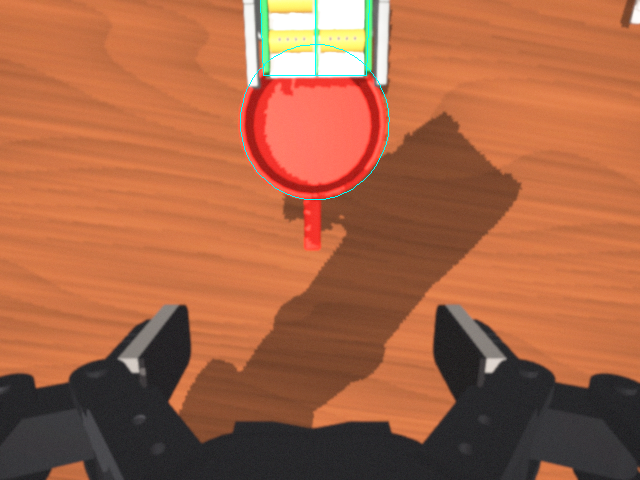

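View pics/scene4c.png

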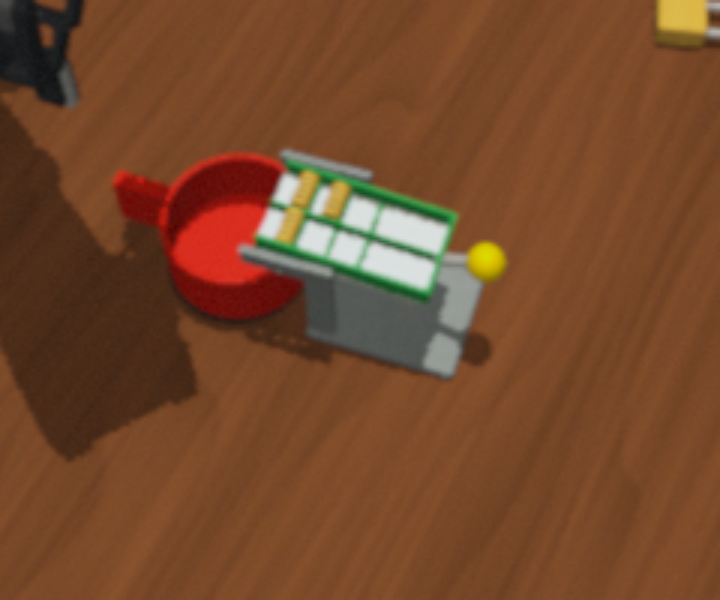

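```bash
python3 - <<'E'
from h import *
from station import ctrl,get_state,vision
K=np.array([.6923,-.0134]);ty=np.radians(9)
u=rot(ty)
b=K-.03*u
ctrl.movel([*b,.19],max_speed=.2)
s=get_state(); print(s['time'],s['tcp_pos'])
im,d=vision.grab_frame('wrist'); cv2.imwrite('pics/w5r.png',im);np.save('w5d.npy',d)
i=vision.camera_info('wrist')
w,x,y,zz=s['eef_rot'];T=np.eye(4);T[:3,:3]=Ro.from_quat([x,y,zz,w]).as_matrix();T[:3,3]=s['tcp_pos']
W=T@np.array(i['hand_eye']);M=np.linalg.inv(W)
h=cv2.cvtColor(im,cv2.COLOR_BGR2HSV)
m=((h[...,0]>22)&(h[...,0]<36)&(h[...,1]>150)&(h[...,2]>100)).astype(np.uint8)
n,l,st,ce=cv2.connectedComponentsWithStats(m)
for k in range(1,n):
    if st[k,4]>60:
        r=W[:3,:3]@np.linalg.inv(i['mtx'])@np.array([*ce[k],1]);o=W[:3,3]
        print(ce[k],st[k],(o+r*(.085-o[2])/r[2]).round(4))
def pr(X):
    p=np.atleast_2d(X)@M[:3,:3].T+M[:3,3];p=p@np.array(i['mtx']).T;return p[:,:2]/p[:,2:]
def L(P): cv2.polylines(im,[np.round(pr(P)).astype(int)],True,(255,255,0),1)
n=np.array([-u[1],u[0]]);th=np.linspace(0,6.28,100)
L(np.array([[*(K-a*u+b*n),.08] for a,b in((.03,.03),(.14,.03),(.14,-.03),(.03,-.03))]))
L(np.c_[K[0]+.012*np.cos(th),K[1]+.012*np.sin(th),0*th+.085])
cv2.imwrite('pics/w5.png',im)
E
```

```text
13.8667 [ 0.66191045 -0.01844426  0.18987246]
[312.34040297 187.30010604] [295 171  35  34 943] [ 0.692  -0.0126  0.085 ]
```

View pics/w5.png

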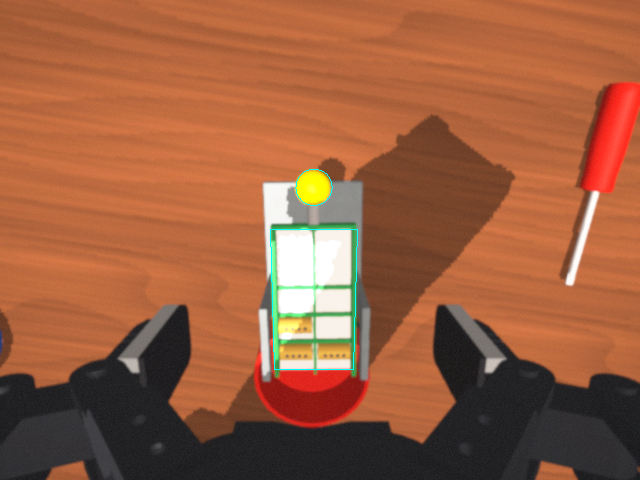

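The overlay matches the knob at (312,187) and the tray outline, so I grasp the knob and start tipping.

```bash
cat > arc.py <<'E'
from h import *
from station import ctrl,get_state,vision
K=np.array([.692,-.0128]);ty=np.radians(9);u=rot(ty);Hh=K-.14*u
def pos(deg,off=(0,0,0)):
    t=np.radians(deg);p=Hh+u*(.14*np.cos(t)-.005*np.sin(t))
    return [p[0]+off[0],p[1]+off[1],.08+.14*np.sin(t)+.005*np.cos(t)-.0187+off[2]]
def snap(n):
    for c in('scene',):
        im,d=vision.grab_frame(c);cv2.imwrite(f'pics/{n}.png',cv2.resize(im[190:390,200:440],None,fx=3,fy=3))
E
python3 - <<'E'
from arc import *
p=pos(0)
ctrl.movel([p[0],p[1],.19],max_speed=.1)
ctrl.movel(p,max_speed=.1)
ctrl.close_gripper(force=25); s=get_state(); print(s['time'],s['width'],s['tcp_pos'],s['contact_force'])
for a in (4,8,12):
    ctrl.movel(pos(a),max_speed=.04); s=get_state(); print(a,s['time'],s['width'],s['tcp_pos'],s['contact_force'])
snap('s6')
for a in (15,18):
    ctrl.movel(pos(a),max_speed=.04); s=get_state(); print(a,s['time'],s['width'],s['tcp_pos'],s['contact_force'])
ctrl.pause(.3)
snap('s7')
E
```

```text
16.3917 0.017464685979870224 [ 0.69227579 -0.01411548  0.06647788] [ 1.3871347  -3.35296597  0.23392286]
4 16.7833 0.017628299786633786 [ 0.69121002 -0.01425692  0.07607078] [ 0.0790802  -5.84872075 -1.24726421]
8 17.175 -3.997214287948979e-05 [ 0.68989318 -0.01168199  0.08555891] [-0.3997686   0.14391981 -0.20475831]
12 17.5667 1.9134686282470583e-05 [ 0.68811681 -0.01339147  0.09571096] [ 0.66593019 -0.72910008  1.07358944]
15 17.95 -0.00029590659321248485 [ 0.68615348 -0.01386038  0.10279446] [-0.30606899 -0.06038224  0.45977595]
18 18.2833 0.0002476484659633248 [ 0.68383981 -0.0142518   0.10978453] [-0.64823906  0.36440735 -0.04251947]
```

View pics/s7.png

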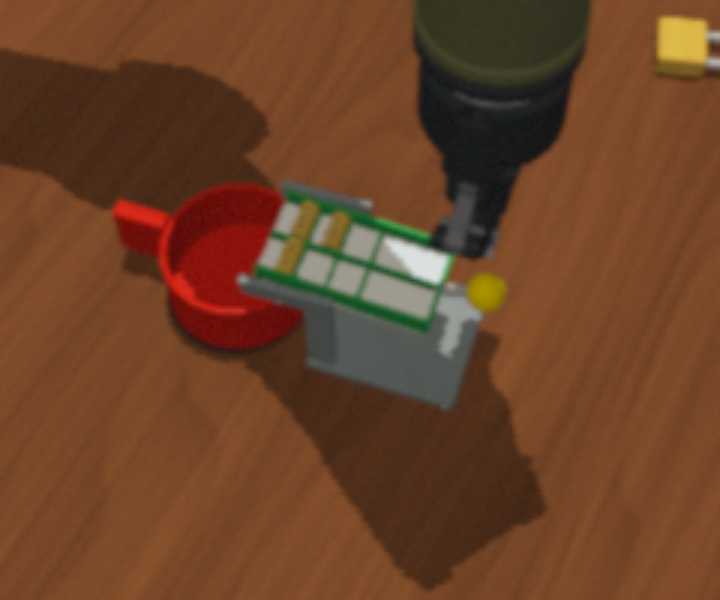

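The knob slipped out of the pads between 4 and 8 degrees. The tray is back at rest with the plugs and cup unchanged. I'll regrip about 6 mm lower and check before lifting.

```bash
python3 - <<'E'
from arc import *
p=pos(0)
ctrl.movel([p[0],p[1],.14],max_speed=.15)
ctrl.ungrasp()
s=get_state()
im,d=vision.grab_frame('wrist'); cv2.imwrite('pics/w8o.png',im)
ctrl.movel([p[0],p[1],p[2]-.007],max_speed=.1)
ctrl.close_gripper(force=30); s=get_state(); print(s['time'],s['width'],s['tcp_pos'],s['contact_force'])
im,d=vision.grab_frame('wrist'); cv2.imwrite('pics/w8.png',im)
snap('s8')
E
```

```text
21.3917 0.021203102410136874 [ 0.69236329 -0.01419762  0.0599188 ] [ 0.03946281 -3.23731521  3.22257532]
```

View pics/w8.png

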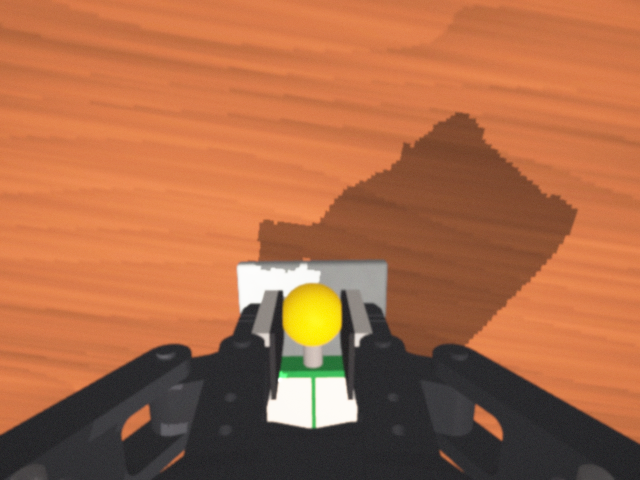

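View pics/w8o.png

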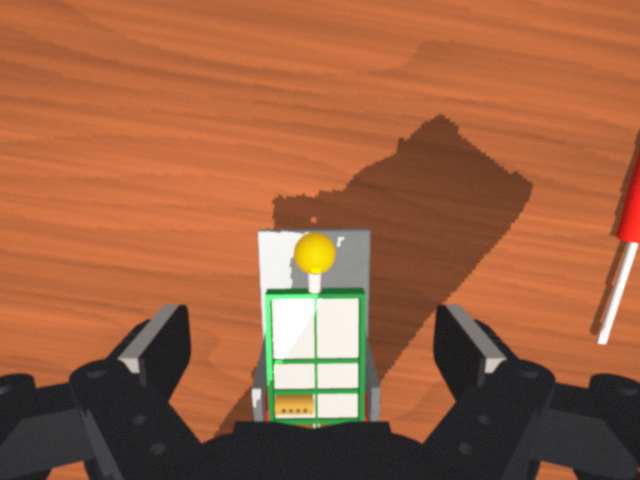

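View pics/s8.png

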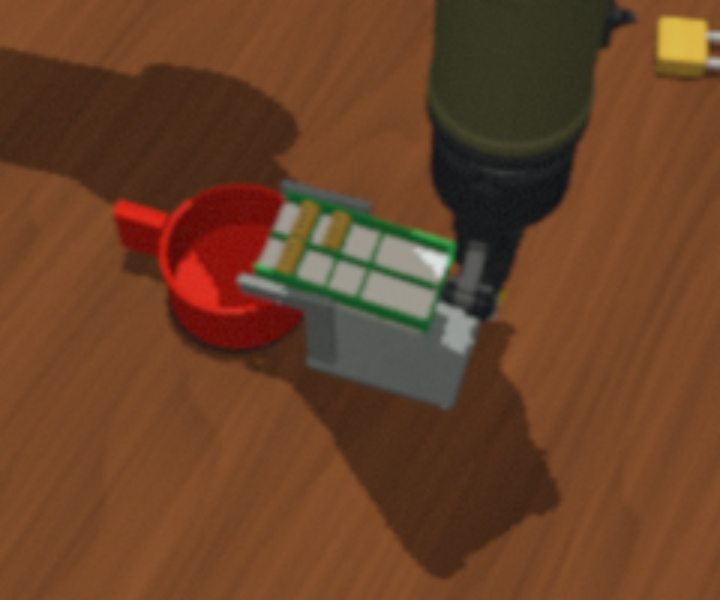

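```bash
python3 - <<'E'
from arc import *
p=pos(0)
ctrl.ungrasp()
ctrl.movel([p[0],p[1]+.001,p[2]-.012],max_speed=.1)
ctrl.close_gripper(force=40); s=get_state(); print(s['time'],s['width'],s['tcp_pos'],s['contact_force'])
im,d=vision.grab_frame('wrist'); cv2.imwrite('pics/w9.png',im)
i=vision.camera_info('wrist')
w,x,y,zz=s['eef_rot'];T=np.eye(4);T[:3,:3]=Ro.from_quat([x,y,zz,w]).as_matrix();T[:3,3]=s['tcp_pos']
M=np.linalg.inv(T@np.array(i['hand_eye']))
h=cv2.cvtColor(im,cv2.COLOR_BGR2HSV)
m=((h[...,0]>22)&(h[...,0]<36)&(h[...,1]>150)&(h[...,2]>100)).astype(np.uint8)
n,l,st,ce=cv2.connectedComponentsWithStats(m);k=1+np.argmax(st[1:,4]);print(ce[k],st[k])
for X in([*K,.085],T@[0,0,-.0187,1],T@[0,0,0,1]):
    q=np.array(X[:3])@M[:3,:3].T+M[:3,3];q=i['mtx']@q;print(q[:2]/q[2])
E
```

```text
22.9917 0.021433381608140272 [ 0.69246075 -0.01420364  0.05490842] [ 1.57638416 -5.82758302  0.72777173]
[312.04319042 320.84867591] [ 282  289   61   64 3172]
[311.96742435 320.63312767]
[315.4353364  307.13396981]
[315.05511398 289.33129492]
```

```bash
python3 - <<'E'
from arc import *
o=(0,.001,-.012)
for a in (3,6,9,12,15):
    ctrl.movel(pos(a,o),max_speed=.035); s=get_state(); print(a,round(s['time'],2),s['width'].round(4),s['tcp_pos'].round(4),s['contact_force'].round(1))
    if s['width']<.018: break
snap('s10')
im,d=vision.grab_frame('wrist'); cv2.imwrite('pics/w10.png',im)
E
```

```text
Traceback (most recent call last):
AttributeError: 'float' object has no attribute 'round'
```

```bash
python3 - <<'E'
from arc import *
o=(0,.001,-.012)
s=get_state(); print(round(s['time'],2),round(s['width'],4),s['tcp_pos'].round(4),s['contact_force'].round(1))
for a in (6,9,12,15):
    ctrl.movel(pos(a,o),max_speed=.035); s=get_state(); print(a,round(s['time'],2),round(s['width'],4),s['tcp_pos'].round(4),s['contact_force'].round(1))
    if s['width']<.018: break
snap('s10')
im,d=vision.grab_frame('wrist'); cv2.imwrite('pics/w10.png',im)
E
```

```text
23.4 0.0213 [ 0.6921 -0.0143  0.062 ] [ 2.5 -5.  -2.7]
6 23.76 0.021 [ 0.6912 -0.0144  0.0692] [ 2.9 -5.2 -2.8]
9 24.12 0.0213 [ 0.6891 -0.0147  0.0761] [-0.6 -7.1 -3.3]
12 24.48 0.0214 [ 0.6862 -0.0152  0.0827] [-3.  -7.4 -2.8]
15 24.83 0.0206 [ 0.6829 -0.0157  0.0891] [-5.7 -6.8 -5.1]
```

View pics/s10.png

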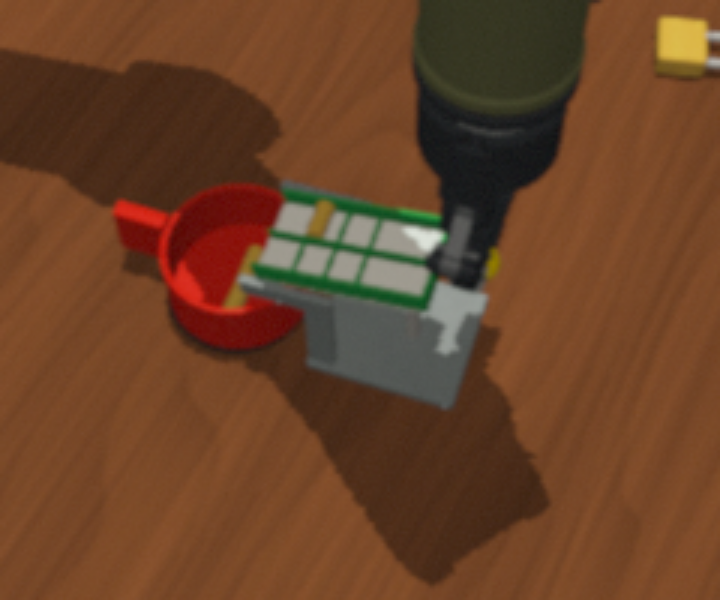

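View pics/w10.png

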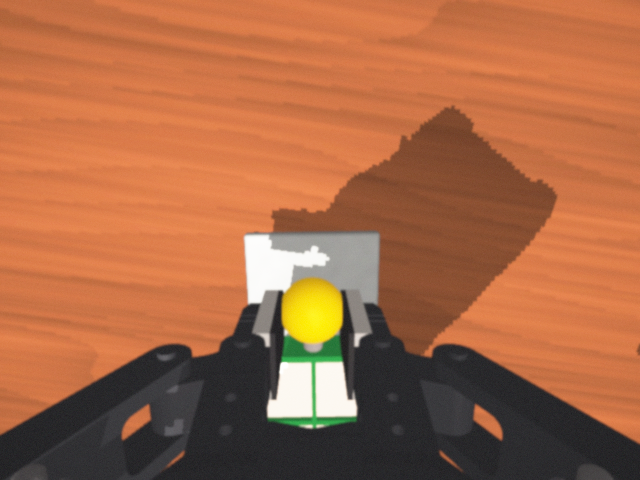

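Held well: the front lanes are empty, the back plug is at (320,218), and at least one plug is in the cup at (243,278). I'll tip a bit further, then check.

```bash
python3 - <<'E'
from arc import *
o=(0,.001,-.012)
for a in (18,21):
    ctrl.movel(pos(a,o),max_speed=.035); s=get_state(); print(a,round(s['time'],2),round(s['width'],4),s['tcp_pos'].round(4),s['contact_force'].round(1))
ctrl.pause(.4)
snap('s11')
im,d=vision.grab_frame('top'); cv2.imwrite('pics/t11.png',cv2.resize(im[140:340,220:460],None,fx=3,fy=3))
E
```

```text
18 25.29 0.021 [ 0.6802 -0.0161  0.0958] [-6.5 -7.  -5.3]
21 25.65 0.0211 [ 0.6771 -0.0167  0.1024] [-6.6 -8.4 -5.7]
```

View pics/s11.png

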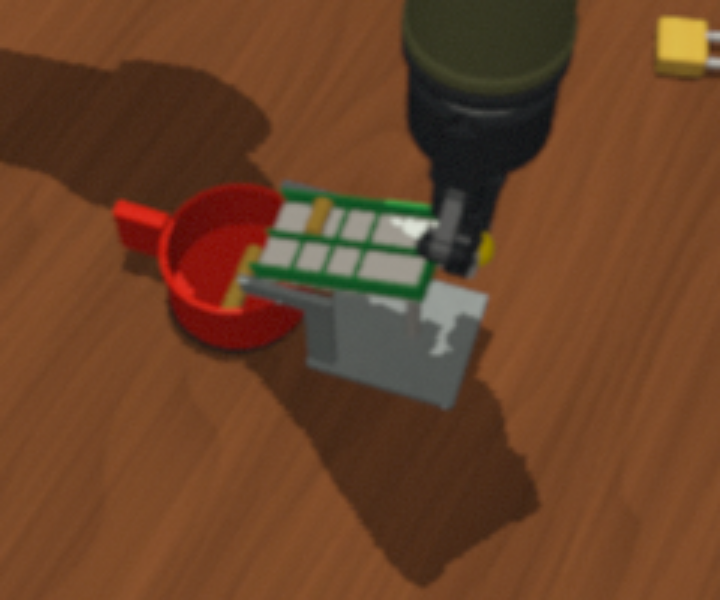

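View pics/t11.png

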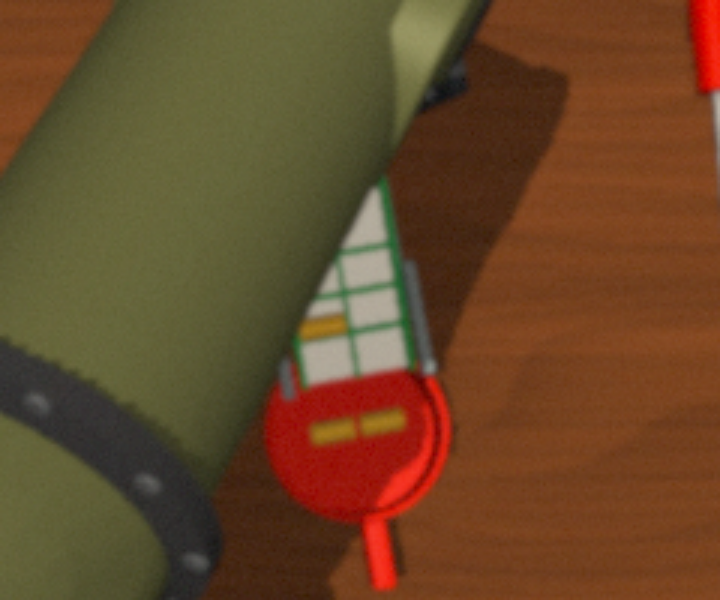

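Both front plugs are in the cup at (333,433) and (383,422), and the back plug is still behind the lip at (323,328). Next I lower the tray, let go, retreat and check.

```bash
python3 - <<'E'
from arc import *
o=(0,.001,-.012)
for a in (18,15,12,9,6,3,0):
    ctrl.movel(pos(a,o),max_speed=.03); s=get_state(); print(a,round(s['time'],2),round(s['width'],4),s['tcp_pos'].round(4),s['contact_force'].round(1))
ctrl.ungrasp(); ctrl.pause(.2)
p=pos(0); ctrl.movel([p[0],p[1],.2],max_speed=.12)
q=pos(0); b=np.array(q[:2])-.05*u
ctrl.movel([*b,.24],max_speed=.15)
ctrl.pause(.5)
s=get_state();print(s['time'],s['contact_force'])
im,d=vision.grab_frame('wrist'); cv2.imwrite('pics/w12.png',im)
i=vision.camera_info('wrist')
snap('s12')
im2,d=vision.grab_frame('top'); cv2.imwrite('pics/t12.png',cv2.resize(im2[140:340,220:460],None,fx=3,fy=3))
E
```

```text
18 26.54 0.0212 [ 0.6798 -0.0162  0.0953] [-7.5 -7.3 -5.3]
15 26.93 0.0213 [ 0.6819 -0.0159  0.0884] [-7.5 -7.5 -3.7]
12 27.32 0.0212 [ 0.6837 -0.0156  0.0814] [-8.2 -7.2 -3. ]
9 27.72 0.0214 [ 0.6851 -0.0153  0.0743] [-8.7 -6.3 -2.3]
6 28.11 0.021 [ 0.6872 -0.0149  0.0675] [-6.2 -7.1 -1.3]
3 28.5 0.0215 [ 0.689  -0.0147  0.0607] [-5.  -6.1 -0.8]
0 28.89 0.0211 [ 0.6913 -0.0144  0.0546] [-1.3 -7.2  1.6]
32.175 [-0.11921809  0.11770404 -0.36821941]
```

View pics/s12.png

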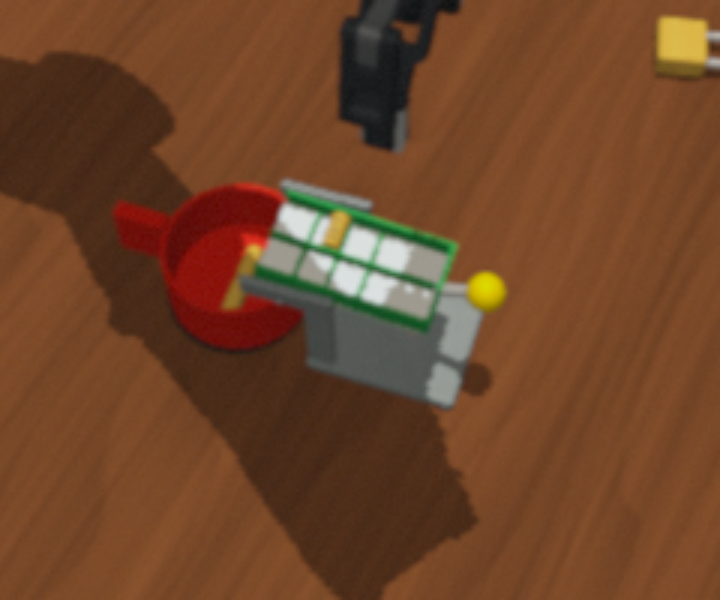

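View pics/w12.png

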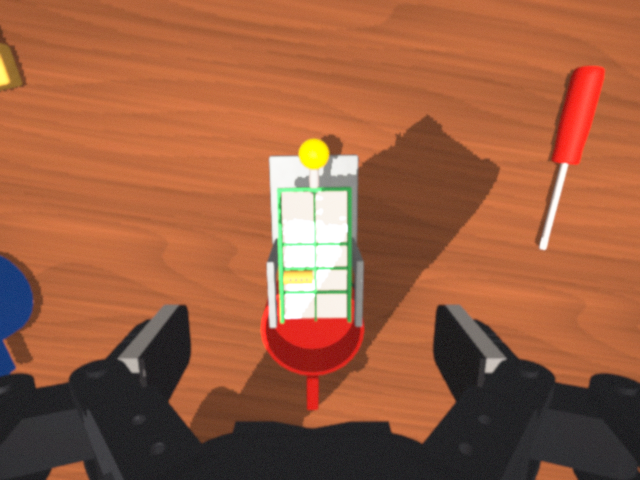

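View pics/t12.png

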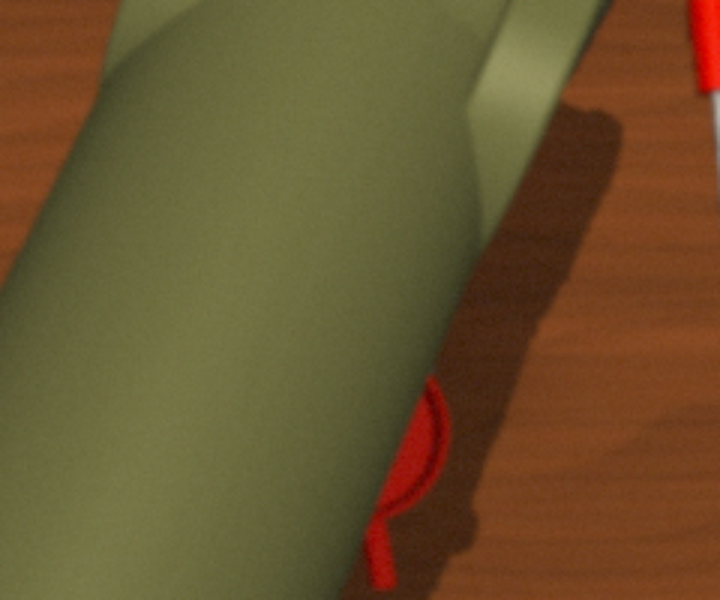

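```bash
python3 - <<'E'
from station import ticket,get_state
ticket.close_job(); print(get_state()['time'])
E
```

```text
the job is handed in; nothing more can be done
the job is handed in; nothing more can be done
```

The job is handed in at about 32 s of robot time, out of the 58 s allowed. I carried the red cup by its fin, stood it on the mat and let go. Then I gripped the yellow knob, tipped the tray to about 21 degrees, lowered it back to rest and moved the arm clear.

**Last checks:**
- **Front plugs:** with the tray tipped, the top camera showed both lying in the red cup. After lowering, the arm hid most of the cup from that camera. The scene camera still shows brass in the cup in the same place, and the front row of the tray is empty.
- **Back plug:** still in its second-row cell behind the lip, in the wrist and scene pictures.
- **Tray and cup:** the tray looks level at rest and the cup stands upright on the mat. When I put the cup down, the wrist picture showed it on the planned spot, and the later pictures show it in the same place.
- **Robot:** it touches nothing; the measured tool force is about 0.4 N, which is sensor noise.

**What went wrong or disagreed:**
- **Knob grip:** the first grip was too high and the knob slipped out between 4 and 8 degrees of tip. The tray fell back without disturbing the plugs or the cup, and gripping 12 mm lower held.
- **Tray direction:** knob-to-mat measurements gave 10.6 degrees and the tray walls about 8. I used 9, and the wrist picture confirmed it.

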